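Roll the roller blank into the sawing cradle

TASK

Roll the long beech roller blank by its side along the bench, up the ramp of the sawing cradle and down into its V-groove, then push it endwise along the groove until its end is home against the end stop, where its pencil ring meets the saw slot. Use only fingertips or the outside of the fingers: never lift or carry the blank, and leave the other things on the bench where they are. Finish with the blank lying still in the groove and the hand clear of it.

Things in the scene. Friction and masses are not known exactly. Their poses are not given: they have to be found in the camera images.
- blank: the roller blank: solid, smooth waxed pale beech cylinder, 40 mm diameter, 160 mm long, about 150 g; lies on its side on the bench, rolls easily. Origin at its centre on its axis (20 mm above the bench at the start). x axis along the cylinder; the +x end goes to the stop; a thin black pencil ring goes round 40 mm from that end. y and z turn as it rolls.
- cradle: the sawing cradle, brown wood, screwed down, does not move: a 90-degree V-groove with a run-up ramp all along its -x side. Origin on the bench below the bottom of the V, halfway along it. z up, y along the groove, x the way the blank rolls in. Ramp and groove run from y = -110 (end stop) to +110 mm (open end). The bottom of the V is 4 mm above the bench. A 3 mm saw slot crosses it at y = -70 mm.
- ring (a point): the middle of the pencil ring, on the blank's axis, 40 mm from the centre towards its +x end; home, it is level with the saw slot
- ramp_foot (a point): middle of the ramp's lower edge, on the bench, at x = -106 mm in the cradle's axes. The blank starts on the bench in front of it, its +x end towards the stop end, within 0.17 rad of parallel to the groove, its centre 210 to 270 mm before the groove and at y = -5 to 20 mm, so rolled straight in it lands 25 to 50 mm short of the stop
- lip (a point): middle of the lip at the top of the ramp, x = -18 mm, 22 mm above the bench; the ramp rises to it in a straight slope (14 degrees), and beyond it the groove falls at 45 degrees; once the blank's centre has passed it the blank drops into the groove by itself; let go on the ramp it rolls back down
- stop_face (a point): point on the face of the end stop (y = -110 mm in the cradle's axes) that meets the middle of the blank's end; the stop is a dark wood block 18 mm thick, 62 mm high, from x = -32 to 60 mm
- home (a point): where the blank's centre lies when it is seated in the groove and home against the stop: x = 0, y = -30 mm in the cradle's axes, 32 mm above the bench; the blank's top is then 52 mm above the bench. Anywhere along the groove the seated height is the same
- cheek_top (a point): middle of the flat top of the back cheek, 50 mm above the bench, from x = 46 to 60 mm; the far side of the V rises to it at 45 degrees
- paint_yellow: bystander: yellow paint bottle, 56 mm diameter, 120 mm tall, standing; origin at the centre of its underside
- paint_blue: bystander: blue paint bottle, 56 mm diameter, 120 mm tall, standing; origin at the centre of its underside
- ink_jar: bystander: black ink jar, 52 mm diameter, 62 mm tall, standing; origin at the centre of its underside
- offcut: bystander: short offcut of the same beech bar standing on end, 40 mm diameter, 45 mm tall; not the blank; origin at the centre of its underside
- tape: bystander: roll of yellow masking tape lying flat, 90 mm diameter, 24 mm high; origin at the centre of its underside
- saw: bystander: small back saw lying flat behind the cradle, 280 mm long (along its x), 80 mm wide, 19 mm high; origin on the bench under the middle of the saw
- brayer: bystander: hand ink roller with a black roller 100 mm wide (along its y) and a wooden handle reaching 158 mm along its +x, 45 mm high; origin on the bench under the black roller
- brush_pot: bystander: white pot of brushes, 76 mm diameter, pot 100 mm tall, brushes to 250 mm; origin at the centre of its underside
Things that resemble listed ones, but are neither listed nor needed, are in the scene too. What is shaped like the blank but pink is not meant.

How it is judged:
On the way:
1. the blank rolls over its side on the bench, before the ramp (turned by at least 60 degrees about its axis, not dragged without turning) (angle between blank's own z axis and vertical above 1.05 rad and x of blank in the frame of cradle below -0.1 m and z of blank in the frame of cradle below 0.028 m).
At the end, for the whole second after the job is handed in: the blank lies still, seated in the V-groove along its length (its axis within 4 mm of its place across the groove and in height, parallel within 0.04 rad), its end within 3 mm of the end stop, with the pencil ring at the saw slot (within 4 mm) (x of blank in the frame of cradle between -0.004 and 0.004 m and z of blank in the frame of cradle between 0.028 and 0.036 m and y of blank in the frame of cradle between -0.034 and -0.027 m and y of ring in the frame of cradle between -0.074 and -0.066 m and angle between the x axis of blank and the y axis of cradle, either way round below 0.04 rad and linear speed of blank below 0.01 m/s and angular speed of blank below 0.2 rad/s); the robot touches nothing.
It fails at once if the blank is lifted or carried (raised more than about 10 mm off the bench, ramp or groove under it, or one end tipped up by more than 0.2 rad) ((x of blank in the frame of cradle below -0.115 m and z of blank in the frame of cradle above 0.028 m) or (x of blank in the frame of cradle below -0.07 m and z of blank in the frame of cradle above 0.04 m) or (x of blank in the frame of cradle below -0.04 m and z of blank in the frame of cradle above 0.047 m) or (x of blank in the frame of cradle between -0.003 and 0.004 m and z of blank in the frame of cradle above 0.046 m) or z of blank in the frame of cradle above 0.053 m or angle between blank's own x axis and vertical below 1.37 rad or angle between blank's own x axis and vertical above 1.77 rad).
It fails at once if one of the other things on the bench is moved by more than 25 mm (distance of any of paint_yellow, paint_blue, ink_jar, offcut, tape, saw, brayer, brush_pot from where it was at the start of the episode above 0.025 m).
It also fails if it takes over 58 s, if anything falls off the work surface, if the arm or the gripper's body presses on something with over 40 N, if the wrist force passes 120 N, or if a joint passes its speed limit or range.

ROBOT

A 6-joint arm with a two-finger parallel gripper is mounted at the origin on the work surface. World frame = base frame: x ahead of the robot, y to its left, z up, the work surface at z = 0. Lengths are in m, angles in rad, forces in N, time in s.
With the tool pointing down it reaches from about 0.425 to 0.95 m from the base axis. Payload 3.5 kg.
Tool frame: the origin (TCP) lies midway between the tips of the shut fingers; the grasp point (between the pads) lies 19 mm behind it; z points along the fingers, y is the line along which they close (so a half turn about z gives the same grasp; the last joint's range is limited). The gripper opens to 85 mm and grips with 20 to 120 N. Pads are 22 mm wide; open, the fingers measure 114 mm over their backs; the gripper's body (76 mm by 85 mm) begins 54 mm behind the grasp point. The pads swing forward as they close: fully open they stand 13 mm farther back than shut.
Start: joints at [-1.43, 0.286, 1.577, -0, 1.279, -0.15], TCP at [0.194, -0.647, 0.192] pointing down, gripper open.
Joint ranges: [-2.77, 2.77], [-0.9, 2.22], [0.21, 2.48], [-1.53, 4.67], [0.24, 2.81], [-2.84, 2.84]. Speed limits (rad/s): [2.79, 2.79, 3.14, 3.14, 3.14, 3.14].

INTERFACE

Orientations are given as a unit quaternion [x, y, z, w].
In Python, from plant import get_state, read_camera, ctrl gives the robot as it stands.
- The arm moves only by the shell command python3 -m crank 'ROWS' [FORCE]. ROWS is JSON, a list of rows, each a list of 3 entries, a list of its own where there are three numbers: the shift along the tool's x, y, z in mm, then the turn about the tool's z in degrees, then the closure in counts, from 0 (fully open) to 255 (shut). In form: [[[tx, ty, tz], yaw, claw], ...]. A call has 1 to 10 rows; each row is the pose to reach, as a shift and turn from the pose commanded when the call began, along the tool's axes at that moment; what a row does not reach only later rows make up. A row lasts 1/10 s, in which the tool goes at most 50 mm and 8.59 degrees, less where a joint would pass 70% of its speed; a pose out of reach is approached as far as the arm can. A call with a gripper value outside its range is refused whole. The fingers move at their own pace and stop on an object; FORCE is the grip in N (left out, the last holds). Time passes only in rows, so rows that repeat a pose let the fingers close. It gives the time, the measured TCP pose, the force, the opening and the grip force at its end, in the units of the state.
- get_state(): the state, without advancing time (a new reading comes with each control period).
- read_camera(name): name is "side" or "top" or "wrist"; returns a dict with "frame" (420x560x3 uint8, blue, green, red), "range_z" (420x560 float32, m along the optical axis (not along the pixel's ray), 0 where there is no reading), "vfov" (degrees; the focal length in pixels is half the picture's height over the tangent of half this angle, whatever the lens; pixels are square), "cx", "cy" (the principal point, pixels), "k1" (the pictures are not rectified: a ray, as slopes to the right and down, at radius r is drawn at 1 + k1 r^2 times it, then the intrinsics apply), "origin" and "orientation" of the camera in the world. Camera axes: x right, y down, z forward; pixel columns grow to the right and rows downward; lengths in m; the calibration is good to about 2 mm. A picture is of the moment at which its call begins.
- ctrl.sign_off(): hands the job in; it is judged then, once.
The state is a dict: "time": time; "qpos": joint angles; "dq": joint speeds; "joint_efforts": joint torques, N m; "eef_pos": TCP position; "tcp_rot": TCP orientation; "contact_force": force on the tool from outside, world axes, zero at the start; "wrist_torque": the same for the moment, N m; "opening": opening from 0.0 (shut) to 1.0 (fully open); "finger_force": force on a finger pad.
Only numpy, scipy, OpenCV 4.12 (cv2) and the standard library are available. Lean on these libraries where they do the work, as an engineer would, in place of code of your own. Each camera call takes 0.05 s, during which the arm holds its last target. There are 200 camera calls.

## Working session

There is one attempt and no reset: what is moved stays moved. The work goes in short steps, Python scripts to look and compute and a shell command to move; the robot and the scene stay as the last step left them, time stands still between calls to the robot, and variables do not carry over. Pictures are saved under pics/ and viewed, at most 10 in all, crops included, and the job is handed in when it is done.

```bash
mkdir -p pics; cat > h.py <<'E'
import numpy as np, cv2
from scipy.spatial.transform import Rotation as R
from plant import get_state, read_camera, ctrl
def K(c):
    f=c["frame"].shape[0]/2/np.tan(np.radians(c["vfov"])/2)
    return np.array([[f,0,c["cx"]],[0,f,c["cy"]],[0,0,1.]])
def slopes(c,uv):
    uv=np.asarray(uv,float).reshape(-1,1,2)
    return cv2.undistortPoints(uv,K(c),np.array([c["k1"],0,0,0.]))[:,0]
def rays(c,uv):
    s=slopes(c,uv); d=np.c_[s,np.ones(len(s))]
    return R.from_quat(c["orientation"]).apply(d)
def plane(c,uv,z):
    d=rays(c,uv); o=np.array(c["origin"]); return o+d*((z-o[2])/d[:,2])[:,None]
def depth(c,uv):
    uv=np.asarray(uv).reshape(-1,2).astype(int); return np.array(c["origin"])+rays(c,uv)*c["range_z"][uv[:,1],uv[:,0]][:,None]
def cloud(c):
    h,w=c["range_z"].shape; v,u=np.mgrid[:h,:w]; return depth(c,np.c_[u.ravel(),v.ravel()]).reshape(h,w,3)
E
ls; python3 - <<'E'
from h import *
for n in ("top","side"):
    c=read_camera(n); cv2.imwrite(f"pics/{n}0.png",c["frame"]); print(n,{k:v for k,v in c.items() if k not in("frame","range_z")})
s=get_state(); print(s["time"],s["eef_pos"],R.from_quat(s["tcp_rot"]).as_matrix().round(3),s["contact_force"])
E
```

```text
h.py
pics
top {'vfov': 55.733796827127186, 'cx': 277.72207867083563, 'cy': 206.23644088053243, 'k1': -0.05012188628181466, 'origin': array([ 0.40464795, -0.01107659,  1.19800797]), 'orientation': array([-0.7017634 ,  0.70874551, -0.05009601,  0.05194538])}
side {'vfov': 50.25887811449968, 'cx': 274.48725306417305, 'cy': 201.03814524079596, 'k1': -0.021075633749840342, 'origin': array([0.37546451, 0.7356443 , 0.85250458]), 'orientation': array([-0.14473798,  0.91230888, -0.37973598,  0.05043823])}
0.1 [ 0.19347162 -0.64597448  0.19045336] [[ 0.958  0.287 -0.   ]
 [ 0.287 -0.958  0.002]
 [ 0.    -0.002 -1.   ]] [-0.90529841  0.08244718 -0.78481112]
```

View pics/top0.png

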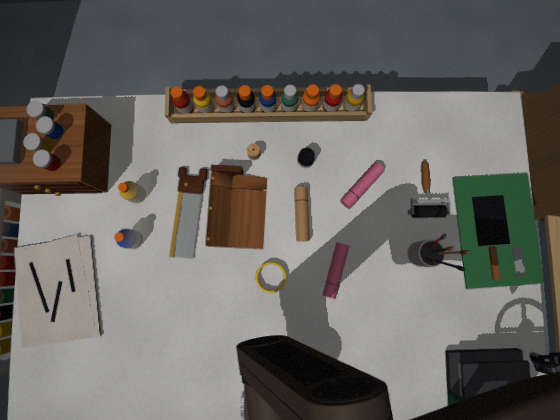

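View pics/side0.png

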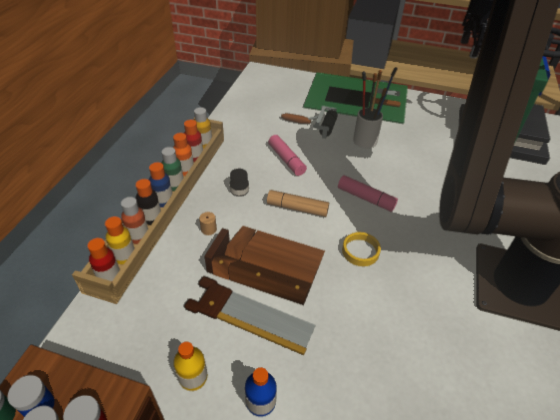

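The top view shows the beech blank at about (302,213), with its ring near the upper end. The cradle is at (237,208) with its dark stop at the upper end, (227,172). Things that could be mistaken for the blank are the pink cylinder at (362,184), the dark-pink one at (336,270), the offcut at (253,150) and the brayer handle at (426,175). I choose (302,213). The side view agrees: blank at (298,203), cradle at (265,265). The tape at (271,276) and the jar at (306,157) are beside the rolling lane.

```bash
python3 - <<'E'
from h import *
c=read_camera("top"); P=cloud(c); Z=P[...,2]
im=c["frame"]
cv2.imwrite("pics/crop.png",cv2.resize(im[130:310,190:390],None,fx=4,fy=4,interpolation=cv2.INTER_CUBIC)[:600,:800])
print("bench z",np.median(Z[225:245,285:292]))
# objects: height mask components
m=((Z>0.008)&(c["range_z"]>0)).astype(np.uint8)
n,l,st,ce=cv2.connectedComponentsWithStats(m,connectivity=4)
for i in range(1,n):
    if st[i,4]>60:
        p=P[l==i]; print(i,st[i],ce[i].round(),p[:,:2].min(0).round(3),p[:,:2].max(0).round(3),"z",np.percentile(p[:,2],[50,98]).round(3))
# blank
i=l[213,302]; p=P[l==i]; 
t=p[p[:,2]>0.02]; 
r=cv2.minAreaRect(t[:,:2].astype(np.float32)); print("blank rect",r)
q=p[p[:,2]>0.036]; v=np.linalg.svd(q[:,:2]-q[:,:2].mean(0))[2][0]; print("blank crest mean",q.mean(0),"axis",v, np.percentile((q[:,:2]-q[:,:2].mean(0))@v,[0,100]))
# cradle heights transects
for row in (195,215,235):
    print([tuple(P[row,u].round(3)) for u in range(204,274,3)])
E
```

```text
bench z 0.0007815573064497983
1 [ 165   84  207   39 7007] [268. 104.] [ 0.846 -0.293] [0.942 0.33 ] z [0.055 0.134]
7 [   0  100  111   96 9418] [ 53. 149.] [0.615 0.514] [0.861 0.785] z [0.169 0.228]
50 [247 144  13  16 174] [253. 151.] [0.724 0.045] [0.763 0.084] z [0.045 0.049]
53 [297 148  18  20 283] [305. 158.] [ 0.696 -0.12 ] [ 0.743 -0.069] z [0.061 0.067]
66 [409 161  42  57 977] [428. 200.] [ 0.537 -0.519] [ 0.713 -0.401] z [0.037 0.048]
69 [340 162  45  47 726] [362. 185.] [ 0.567 -0.332] [ 0.708 -0.195] z [0.038 0.044]
71 [ 205  165   54   84 3493] [230. 208.] [0.452 0.051] [0.695 0.206] z [0.021 0.063]
73 [ 170  167   37   92 1973] [187. 212.] [0.424 0.209] [0.702 0.313] z [0.013 0.022]
80 [ 407  173  137  117 9297] [490. 233.] [ 0.323 -0.805] [ 0.675 -0.392] z [0.013 0.186]
89 [118 181  28  22 444] [132. 192.] [0.592 0.395] [0.647 0.446] z [0.08  0.122]
96 [294 187  16  55 722] [301. 214.] [ 0.472 -0.101] [ 0.632 -0.058] z [0.037 0.044]
130 [114 229  29  20 416] [128. 238.] [0.455 0.399] [0.508 0.449] z [0.081 0.122]
134 [  14  234   87  115 7668] [ 56. 292.] [0.161 0.
[... 4150 characters left out ...]
oat64(0.491), np.float64(0.104), np.float64(0.017)), (np.float64(0.491), np.float64(0.095), np.float64(0.019)), (np.float64(0.491), np.float64(0.087), np.float64(0.013)), (np.float64(0.491), np.float64(0.078), np.float64(0.014)), (np.float64(0.492), np.float64(0.069), np.float64(0.005)), (np.float64(0.491), np.float64(0.06), np.float64(0.012)), (np.float64(0.492), np.float64(0.051), np.float64(0.002)), (np.float64(0.491), np.float64(0.042), np.float64(0.003)), (np.float64(0.492), np.float64(0.033), np.float64(0.0)), (np.float64(0.491), np.float64(0.024), np.float64(0.002)), (np.float64(0.492), np.float64(0.015), np.float64(-0.001)), (np.float64(0.491), np.float64(0.006), np.float64(-0.001))]
```

View pics/crop.png

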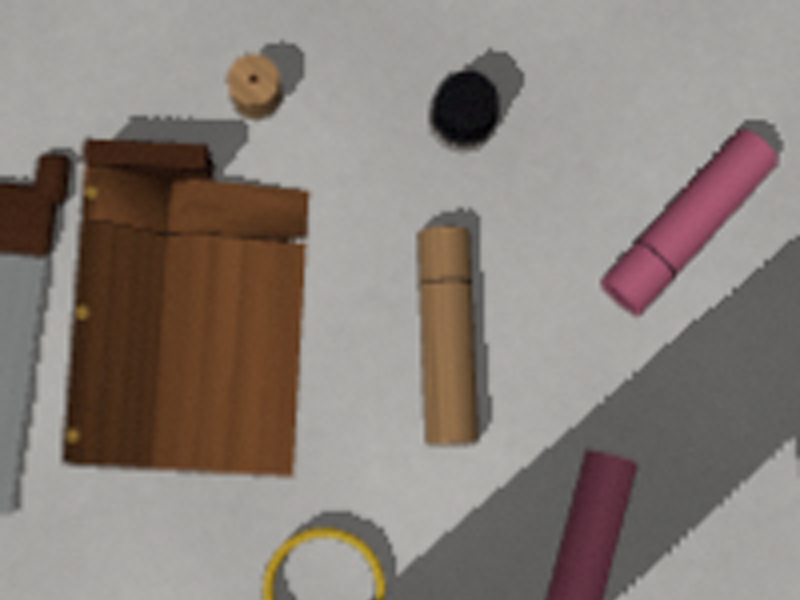

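The crop confirms the plain beech cylinder, with its ring at crop (445,280), near the stop end. Next I fit the cradle's axes from its V planes.

```bash
cat > cr.py <<'E'
from h import *
def cradle():
    c=read_camera("top"); P=cloud(c)
    box=P[160:255,200:275].reshape(-1,3); box=box[(box[:,0]>0.46)&(box[:,0]<0.655)]
    # cradle yaw a: e_x=(-sin a', cos..). fit slope planes
    far=box[(box[:,1]>0.143)&(box[:,1]<0.178)&(box[:,2]>0.008)&(box[:,2]<0.045)]
    A=np.c_[far[:,0],far[:,2],np.ones(len(far))]; k=np.linalg.lstsq(A,far[:,1],rcond=None)[0]
    ramp=box[(box[:,1]>0.045)&(box[:,1]<0.115)]
    kr=np.linalg.lstsq(np.c_[ramp[:,:2],np.ones(len(ramp))],ramp[:,2],rcond=None)[0]
    return c,P,k,kr,far,ramp
E
python3 - <<'E'
from cr import *
c,P,k,kr,far,ramp=cradle()
print("far: y = %.4f x + %.4f z + %.4f"%tuple(k)," V(z=4mm) at x=.55 ->",k@[.55,.004,1],"cheek z50",k@[.55,.05,1])
print("ramp z=%.4f x+%.4f y+%.4f"%tuple(kr),"foot y at x=.55",-(kr[0]*.55+kr[2])/kr[1],"z22 y",(.022-kr[0]*.55-kr[2])/kr[1])
# edges by colour: brown mask
im=c["frame"]; hsv=cv2.cvtColor(im,cv2.COLOR_BGR2HSV)
# stop face: top edge of the stop at z=62, crop px; near end bottom edge pts
px=lambda a:np.array([(190+u/4,130+v/4) for u,v in a])
print("stop top face corners z62",plane(c,px([(88,142),(214,148),(208,172),(88,166)]),.062).round(4))
print("open end: cheek z50",plane(c,px([(64,462),(80,463)]),.05).round(4)," ramp foot corner",plane(c,px([(293,476)]),.0).round(4)," V end",plane(c,px([(153,466)]),.004).round(4))
print("slot on V",plane(c,px([(165,232)]),.004).round(4),"slot foot",plane(c,px([(304,240)]),.0).round(4),"ramp foot top", plane(c,px([(308,192)]),0).round(4))
print("ring",plane(c,px([(445,280)]),.04).round(4))
t=P[160:185,205:250].reshape(-1,3); t=t[t[:,2]>.057]; print("stop top cloud",len(t),t.min(0),t.max(0),cv2.minAreaRect(t[:,:2].astype(np.float32)))
E
```

```text
far: y = -0.0540 x + 0.9610 z + 0.1643  V(z=4mm) at x=.55 -> 0.13845555184247715 cheek z50 0.18266377897307795
ramp z=0.0116 x+0.2484 y+-0.0137 foot y at x=.55 0.029580662418569853 z22 y 0.11814785735948964
stop top face corners z62 [[0.6929 0.1832 0.062 ]
 [0.6873 0.0904 0.062 ]
 [0.6693 0.0948 0.062 ]
 [0.6748 0.183  0.062 ]]
open end: cheek z50 [[0.4592 0.1993 0.05  ]
 [0.4584 0.1877 0.05  ]]  ramp foot corner [[0.4496 0.0359 0.    ]]  V end [[0.4578 0.1407 0.004 ]]
slot on V [[0.6362 0.133  0.004 ]] slot foot [[0.6296 0.0267 0.    ]] ramp foot top [[0.6672 0.0234 0.    ]]
ring [[ 0.591  -0.0785  0.04  ]]
stop top cloud 198 [ 0.40464795 -0.01107659  0.05711988] [0.6952117  0.18925703 1.19800797] ((0.5704169273376465, 0.060009658336639404), (0.35171931982040405, 0.08014937490224838), 36.04825973510742)
```

Groove direction in the world is about (0.998, -0.056). The V bottom is at y≈0.137 (x=0.55) and the stop face at x≈0.674. The blank's centre is (0.552, -0.079). Sizes and heights agree with the task. I raise the hand over the brushes and go behind the blank with the tool's x along the rolling direction.

```bash
python3 -m crank '[[[0,0,-50],0,0],[[0,0,-100],0,0],[[0,0,-135],0,0],[[40,-30,-135],-8,0],[[80,-60,-135],-16,0],[[120,-90,-135],-24,0],[[160,-120,-135],-32,0],[[200,-150,-135],-40,0],[[240,-185,-135],-48,0],[[280,-220,-135],-56,0]]'
```

```text
time: 1.2
eef_pos: [0.396, -0.359, 0.3266]
tcp_rot: [0.804, 0.595, 0.0, -0.0]
contact_force: [-0.4, 0.2, -0.0]
opening: 0.999
finger_force: 0.0
```

```bash
cat >> h.py <<'E'
CO=np.array([.564,.1362,0]); EX=np.array([.056,.998,0]); EY=np.array([-.998,.056,0])
def to(t,ax=EX):
    s=get_state(); M=R.from_quat(s["tcp_rot"]).as_matrix()
    d=M.T@(np.array(t)-s["eef_pos"])*1000
    a=np.degrees(np.arctan2(ax[1],ax[0])-np.arctan2(M[1,0],M[0,0])); a=(a+180)%360-180
    print("tool shift mm",d.round(1),"yaw",round(-a,1),"eef",s["eef_pos"].round(4))
E
python3 -c "
from h import *
to([.549,-.13,.08])"
```

```text
tool shift mm [263.7  79.2 246.6] yaw -13.8 eef [ 0.396  -0.359   0.3266]
```

```bash
python3 -m crank '[[[45,13,0],-7,0],[[90,27,0],-13.8,0],[[135,40,0],-13.8,0],[[180,54,0],-13.8,0],[[225,68,20],-13.8,0],[[264,79,50],-13.8,0],[[264,79,100],-13.8,0],[[264,79,150],-13.8,0],[[264,79,200],-13.8,0],[[264,79,240],-13.8,0]]'; python3 -c "
from h import *
to([.549,-.13,.0])
c=read_camera('side'); cv2.imwrite('pics/s1.png',c['frame'])"
```

```text
time: 2.2
eef_pos: [0.5481, -0.1315, 0.0836]
tcp_rot: [0.728, 0.685, -0.001, -0.001]
contact_force: [0.9, 0.5, -1.0]
opening: 1.006
finger_force: 0.0
tool shift mm [ 1.5  1.  83.6] yaw -0.3 eef [ 0.5481 -0.1315  0.0836]
```

View pics/s1.png

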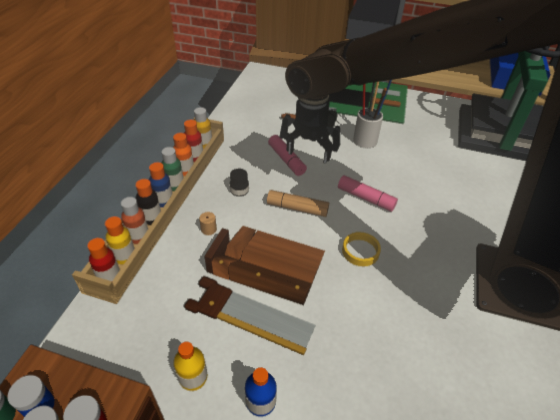

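The picture shows the open hand behind the blank (fingertips near (325,150), blank at (297,203)) and clear of the pink rollers. I lower it and begin pushing.

```bash
python3 -m crank '[[[0,0,40],0,0],[[0,0,70],0,0],[[0,0,84],0,0],[[0,0,84],0,0],[[5,0,84],0,0],[[10,0,84],0,0],[[15,0,84],0,0],[[20,0,84],0,0],[[25,0,84],0,0],[[30,0,84],0,0]]'; cat > look.py <<'E'
from h import *
def blank():
    c=read_camera("top"); P=cloud(c); h=cv2.cvtColor(c["frame"],cv2.COLOR_BGR2HSV)
    m=cv2.inRange(h,(5,60,90),(22,190,255))
    u0=P[...,0]; m[(u0<.43)|(u0>.71)|(P[...,1]<-.15)|(P[...,1]>.22)|(P[...,2]<.012)|(P[...,2]>.062)]=0
    return c,P,m
if __name__=="__main__":
    c,P,m=blank()
    m=cv2.morphologyEx(m,cv2.MORPH_OPEN,np.ones((3,3),np.uint8))
    n,l,st,ce=cv2.connectedComponentsWithStats(m)
    for i in range(1,n):
        if st[i,4]<150: continue
        p=P[l==i]; r=cv2.minAreaRect(p[:,:2].astype(np.float32)); q=p[:,:2]-np.median(p[:,:2],0)
        v=np.linalg.svd(q)[2][0]; v=v*np.sign(v[0]); C=np.array([*r[0],0])-CO
        print("blank",np.round(r[0],4),"size",np.round(r[1],3),"yaw",round(np.arctan2(v[1],v[0]),3),"crest",np.percentile(p[:,2],97).round(3),"cradle xy",(C@EX).round(4),(C@EY).round(4))
    cv2.imwrite("pics/last.png",c["frame"][130:310,190:390])
    s=get_state(); E=s["eef_pos"]-CO; print("t",s["time"],"tcp cradle",(E@EX).round(4),(E@EY).round(4),E[2].round(4),"F",np.round(s["contact_force"],1))
E
python3 look.py
```

```text
time: 3.25
eef_pos: [0.5515, -0.102, 0.003]
tcp_rot: [0.729, 0.685, 0.0, 0.0]
contact_force: [0.3, 0.2, -0.1]
opening: 1.002
finger_force: 0.0
blank [0.6537 0.102 ] size [0.04 0.04] yaw -0.794 crest 0.024 cradle xy -0.0291 -0.0915
blank [0.5433 0.1054] size [0.05  0.177] yaw -0.039 crest 0.024 cradle xy -0.0319 0.0189
t 3.3 tcp cradle -0.2378 -0.0006 0.0028 F [-0.1  0.4 -1. ]
```

```bash
cat > look.py <<'E'
from h import *
import sys
def look(n="side"):
    c=read_camera(n); P=cloud(c)-CO; x=P@EX; y=P@EY; z=P[...,2]
    surf=np.interp(x,[-.106,-.018,0,.046],[0,.022,.004,.05])
    hsv=cv2.cvtColor(c["frame"],cv2.COLOR_BGR2HSV)
    m=((z>surf+.012)&(z<.06)&(x>-.30)&(x<.035)&(y>-.108)&(y<.14)&(hsv[...,1]>60)).astype(np.uint8)
    n_,l,st,ce=cv2.connectedComponentsWithStats(m)
    for i in range(1,n_):
        if st[i,4]<120: continue
        k=l==i; X=np.c_[x[k],y[k]]; zz=z[k]; r=cv2.minAreaRect(X.astype(np.float32))
        top=zz>np.percentile(zz,98)-.004; q=X[top]; s=np.polyfit(q[:,1],q[:,0],1)
        print(n,"area",st[i,4],"px",ce[i].round(),"crest x@y0 %.4f slope %.3f"%(s[1],s[0]),"xm %.4f"%q[:,0].mean(),"y",np.percentile(X[:,1],[1,99]).round(4),"crest z",np.percentile(zz,95).round(4),"HSV",np.median(hsv[k],0))
    s=get_state(); E=s["eef_pos"]-CO; print("t",s["time"],"tcp cradle",(E@EX).round(4),(E@EY).round(4),E[2].round(4),"F",np.round(s["contact_force"],1))
    return c
if __name__=="__main__":
    for n in sys.argv[1:]: look(n)
E
python3 look.py side top
```

```text
side area 878 px [298. 203.] crest x@y0 -0.2113 slope -0.081 xm -0.2113 y [-0.0795  0.0772] crest z 0.0388 HSV [ 16. 125. 141.]
t 3.35 tcp cradle -0.2382 -0.0006 0.0027 F [-0.4  0.4 -0.1]
t 3.4 tcp cradle -0.2386 -0.0006 0.0027 F [-0.   0.2 -0.7]
```

```bash
python3 -m crank '[[[3,0,3],0,0],[[7,0,4],0,0],[[12,0,4],0,0],[[17,0,4],0,0],[[22,0,4],0,0],[[27,0,4],0,0],[[32,0,4],0,0],[[37,0,4],0,0],[[42,0,4],0,0],[[47,0,4],0,0]]'; python3 look.py side top
```

```text
time: 4.4
eef_pos: [0.5542, -0.0552, -0.0013]
tcp_rot: [0.729, 0.685, 0.0, -0.0]
contact_force: [-0.8, 0.1, 0.2]
opening: 0.998
finger_force: 0.0
side area 812 px [297. 203.] crest x@y0 -0.2073 slope -0.066 xm -0.2072 y [-0.0795  0.0776] crest z 0.0393 HSV [ 15.  117.  103.5]
t 4.45 tcp cradle -0.1909 -0.0009 -0.0013 F [-0.   1.1 -0.4]
t 4.5 tcp cradle -0.1913 -0.0009 -0.0013 F [ 0.1  0.5 -0.3]
```

```bash
python3 - <<'E'
from h import *
c=read_camera("side"); w=read_camera("wrist")
a=cv2.resize(c["frame"][90:270,180:400],None,fx=2.4,fy=2.4)
b=cv2.resize(w["frame"],(432*560//420*3//4,432*3//4)); b=cv2.copyMakeBorder(b,0,432-b.shape[0],0,0,0)
o=np.hstack([a[:,:],b])[:, :800]; print(o.shape); cv2.imwrite("pics/v2.png",cv2.resize(np.hstack([a,b]),(800,int(432*800/(a.shape[1]+b.shape[1])))))
E
```

```text
(432, 800, 3)
```

View pics/v2.png

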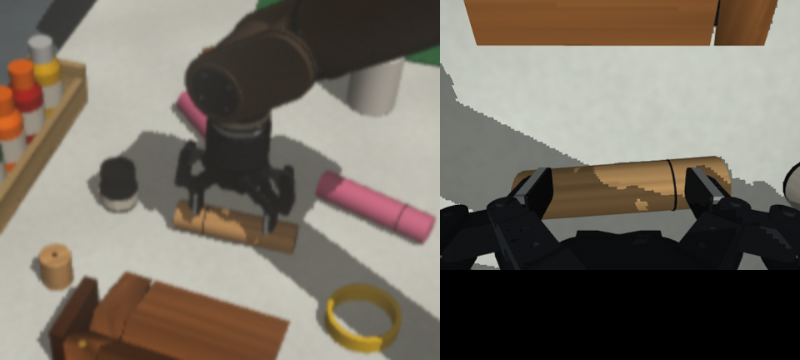

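```bash
python3 - <<'E'
from h import *
for n in ("side","wrist"):
    c=read_camera(n); P=cloud(c)-CO; x=P@EX; y=P@EY; z=P[...,2]; h=cv2.cvtColor(c["frame"],cv2.COLOR_BGR2HSV)
    dark=(c["frame"].max(2)<70)&(c["range_z"]>0)&(z<.07)&(z>.006)&(x>-.28)&(x<-.14)&(abs(y)<.09)
    print(n,dark.sum())
    for lo in np.arange(.005,.07,.01):
        for s in (-1,1):
            k=dark&(z>lo)&(z<=lo+.01)&(y*s>0)
            if k.sum()>3: print("z%.3f"%lo,s,k.sum(),"x",np.percentile(x[k],[5,50,95]).round(3),"y",np.percentile(y[k],[5,50,95]).round(3))
    bl=(h[...,1]>70)&(h[...,0]<25)&(z>.012)&(z<.05)&(x>-.28)&(x<-.13)&(abs(y)<.09)
    print("blank",bl.sum(),"x",np.percentile(x[bl],[2,50,98]).round(4),"y",np.percentile(y[bl],[2,50,98]).round(4),"z",np.percentile(z[bl],[2,50,98]).round(4))
E
```

```text
side 46
z0.035 -1 5 x [-0.217 -0.215 -0.211] y [-0.069 -0.045 -0.042]
z0.055 -1 12 x [-0.199 -0.185 -0.18 ] y [-0.055 -0.045 -0.044]
z0.055 1 7 x [-0.19  -0.184 -0.18 ] y [0.042 0.049 0.054]
z0.065 -1 8 x [-0.196 -0.184 -0.178] y [-0.055 -0.045 -0.044]
z0.065 1 9 x [-0.194 -0.185 -0.181] y [0.048 0.052 0.055]
blank 787 x [-0.2245 -0.2003 -0.1882] y [-0.0779 -0.0006  0.0764] z [0.0139 0.0316 0.0395]
wrist 2451
z0.015 -1 66 x [-0.194 -0.192 -0.191] y [-0.073 -0.04  -0.022]
z0.015 1 79 x [-0.202 -0.199 -0.197] y [0.019 0.045 0.074]
z0.025 -1 67 x [-0.226 -0.196 -0.193] y [-0.043 -0.041 -0.04 ]
z0.025 1 10 x [-0.222 -0.206 -0.201] y [0.048 0.054 0.075]
z0.035 -1 184 x [-0.223 -0.21  -0.2  ] y [-0.076 -0.042 -0.041]
z0.035 1 12 x [-0.229 -0.213 -0.207] y [0.046 0.048 0.066]
z0.045 -1 71 x [-0.201 -0.192 -0.184] y [-0.044 -0.044 -0.044]
z0.045 1 116 x [-0.201 -0.193 -0.184] y [0.041 0.041 0.042]
z0.055 -1 566 x [-0.203 -0.191 -0.183] y [-0.055 -0.044 -0.044]
z0.055 1 552 x [-0.202 -0.19  -0.182] y [0.041 0.041 0.053]
z0.065 -1 360 x [-0.203 -0.189 -0.183] y [-0.056 -0.044 -0.044]
z0.065 1 365 x [-0.203 -0.189 -0.182] y [0.041 0.042 0.054]
blank 18572 x [-0.2284 -0.2049 -0.1913] y [-0.0773 -0.0047  0.0683] z [0.0183 0.0361 0.0404]
```

The fingertip points show only above z≈0.042, so the open fingers are passing over the blank rather than pushing it. I back off and measure where the tips really are.

```bash
python3 -m crank '[[[0,0,-20],0,0],[[0,0,-40],0,0],[[-30,0,-60],0,0],[[-60,0,-60],0,0],[[-60,0,-60],0,0],[[-60,0,-60],0,0]]'; cat > tips.py <<'E'
from h import *
s=get_state(); M=R.from_quat(s["tcp_rot"]).as_matrix()
for n in ("side","wrist"):
    c=read_camera(n); T=(cloud(c)-s["eef_pos"])@M
    k=(c["range_z"]>0)&(abs(T[...,0])<.02)&(abs(T[...,1])<.075)&(T[...,2]>-.08)&(T[...,2]<.03)&(c["frame"].max(2)<110)
    for lo in np.arange(-.08,.03,.01):
        q=T[k&(T[...,2]>lo)&(T[...,2]<=lo+.01)]
        if len(q)>3: print(n,"tool z %.2f"%lo,len(q),"x",np.percentile(q[:,0],[5,95]).round(3),"y",np.percentile(q[:,1],[2,98]).round(3))
print(s["eef_pos"],s["opening"])
E
python3 tips.py; python3 look.py side
```

```text
time: 5.3
eef_pos: [0.5503, -0.116, 0.0586]
tcp_rot: [0.729, 0.684, 0.0, -0.0]
contact_force: [0.1, -0.5, -0.3]
opening: 1.001
finger_force: 0.0
side tool z -0.08 37 x [-0.001  0.013] y [-0.056  0.055]
side tool z -0.07 43 x [-0.006  0.012] y [-0.056  0.054]
side tool z -0.06 20 x [-0.004  0.013] y [-0.049  0.052]
wrist tool z -0.08 2062 x [-0.009  0.011] y [-0.055  0.055]
wrist tool z -0.07 1583 x [-0.01   0.011] y [-0.054  0.055]
wrist tool z -0.06 682 x [-0.01   0.011] y [-0.047  0.047]
wrist tool z 0.02 561 x [0.014 0.02 ] y [-0.074 -0.003]
[ 0.55025045 -0.11600638  0.05860622] 1.0007573692708904
side area 879 px [297. 203.] crest x@y0 -0.2114 slope -0.086 xm -0.2111 y [-0.0791  0.0774] crest z 0.0386 HSV [ 16. 126. 152.]
t 5.45 tcp cradle -0.2511 -0.0001 0.058 F [ 1.5  0.5 -0.2]
```

```bash
sed -i 's/&(c\["frame"\].max(2)<110)//' tips.py; python3 tips.py; python3 - <<'E'
from h import *
c=read_camera("side"); w=read_camera("wrist")
a=cv2.resize(c["frame"][60:240,240:400],(400,450),interpolation=cv2.INTER_CUBIC); b=cv2.resize(w["frame"],(400,300))
cv2.imwrite("pics/v3.png",np.hstack([a,cv2.copyMakeBorder(b,0,150,0,0,0)]))
E
```

```text
side tool z -0.08 38 x [-0.002  0.013] y [-0.056  0.056]
side tool z -0.07 46 x [-0.006  0.013] y [-0.056  0.054]
side tool z -0.06 21 x [-0.009  0.013] y [-0.05   0.053]
wrist tool z -0.08 2048 x [-0.01  0.01] y [-0.055  0.056]
wrist tool z -0.07 1636 x [-0.011  0.01 ] y [-0.055  0.055]
wrist tool z -0.06 667 x [-0.01  0.01] y [-0.048  0.048]
wrist tool z 0.02 845 x [0.013 0.02 ] y [-0.074  0.014]
[ 0.54998721 -0.11464292  0.05804638] 0.997098895195205
```

View pics/v3.png

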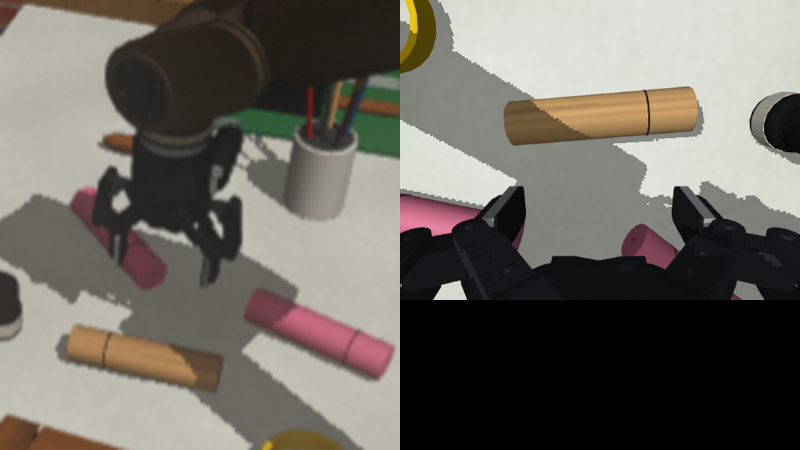

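Both cameras agree that the open fingertips sit about 50 mm behind the reported TCP (at (115,255) and (210,280) in the crop), laterally centred. I'll use camera heights for the tips: descend in two stages and re-measure.

```bash
python3 -m crank '[[[-12,0,0],0,0],[[-12,0,30],0,0],[[-12,0,60],0,0],[[-12,0,75],0,0],[[-12,0,75],0,0],[[-12,0,75],0,0]]'; cat >> tips.py <<'E'
for n in ("side","wrist"):
    c=read_camera(n); P=cloud(c); T=(P-s["eef_pos"])@M
    for sg in (-1,1):
        k=(c["range_z"]>0)&(abs(T[...,0])<.012)&(T[...,1]*sg>.03)&(T[...,1]*sg<.06)&(P[...,2]<.12)&(P[...,2]>.006)&(c["frame"].max(2)<110)
        q=np.sort(P[k][:,2]); print(n,sg,"lowest z",q[:8].round(4))
E
python3 tips.py
```

```text
time: 6.25
eef_pos: [0.5502, -0.1279, -0.0158]
tcp_rot: [0.729, 0.685, 0.0, 0.0]
contact_force: [0.1, 0.3, 1.8]
opening: 1.0
finger_force: 0.0
side tool z -0.08 34 x [-0.002  0.013] y [-0.056  0.056]
side tool z -0.07 35 x [-0.003  0.013] y [-0.056  0.056]
side tool z -0.06 19 x [-0.007  0.012] y [-0.052  0.055]
side tool z -0.02 298 x [-0.019  0.004] y [-0.073  0.072]
wrist tool z -0.08 2041 x [-0.011  0.01 ] y [-0.054  0.056]
wrist tool z -0.07 1585 x [-0.011  0.01 ] y [-0.054  0.056]
wrist tool z -0.06 581 x [-0.01  0.01] y [-0.047  0.048]
wrist tool z -0.02 19441 x [-0.017  0.018] y [-0.072  0.072]
[ 0.55022422 -0.12789966 -0.01578327] 1.000254634110544
side -1 lowest z [0.0383 0.0386 0.0418 0.0423 0.0426 0.0434 0.0447 0.0447]
side 1 lowest z [0.0362 0.0368 0.0374 0.0389 0.0395 0.0413 0.0439 0.0441]
wrist -1 lowest z [0.0373 0.0376 0.0379 0.0382 0.0382 0.0383 0.0383 0.0384]
wrist 1 lowest z [0.0379 0.038  0.038  0.0382 0.0382 0.0384 0.0386 0.0387]
```

Tips are at z=0.037 with the TCP reading -0.016, a steady 53 mm offset. I go down 27 mm and push.

```bash
python3 -m crank '[[[0,0,15],0,0],[[0,0,26],0,0],[[3,0,27],0,0],[[8,0,27],0,0],[[13,0,27],0,0],[[18,0,27],0,0],[[23,0,27],0,0],[[28,0,27],0,0],[[33,0,27],0,0],[[38,0,27],0,0]]'; python3 look.py side wrist
```

```text
time: 7.45
eef_pos: [0.5522, -0.0891, -0.0432]
tcp_rot: [0.729, 0.685, 0.0, 0.0]
contact_force: [0.2, -0.5, -0.9]
opening: 1.001
finger_force: 0.0
side area 900 px [295. 209.] crest x@y0 -0.1880 slope -0.066 xm -0.1881 y [-0.0776  0.0789] crest z 0.0386 HSV [ 16. 129. 153.]
t 7.5 tcp cradle -0.2249 -0.0006 -0.0433 F [ 0.  -0.3 -0.5]
wrist area 57225 px [278. 201.] crest x@y0 -0.1888 slope -0.069 xm -0.1888 y [-0.0778  0.0773] crest z 0.0402 HSV [ 17. 125. 175.]
t 7.55 tcp cradle -0.2253 -0.0006 -0.0433 F [-0.6  0.2  0.1]
```

```bash
python3 -m crank '[[[5,0,0],0,0],[[10,0,0],0,0],[[15,0,0],0,0],[[20,0,0],0,0],[[25,0,0],0,0],[[30,0,0],0,0],[[35,0,0],0,0],[[40,0,0],0,0],[[45,0,0],0,0],[[50,0,0],0,0]]'; python3 look.py side wrist
```

```text
time: 8.55
eef_pos: [0.5552, -0.0392, -0.0433]
tcp_rot: [0.729, 0.685, -0.0, -0.0]
contact_force: [0.3, 0.3, -0.5]
opening: 0.998
finger_force: 0.0
side area 978 px [290. 222.] crest x@y0 -0.1386 slope -0.073 xm -0.1390 y [-0.0749  0.0823] crest z 0.0391 HSV [ 16.  132.  165.5]
t 8.6 tcp cradle -0.1749 -0.001 -0.0433 F [ 0.3  0.2 -0.4]
wrist area 14354 px [459. 190.] crest x@y0 -0.1378 slope -0.037 xm -0.1357 y [-0.0762 -0.0377] crest z 0.0402 HSV [ 17. 125. 196.]
wrist area 42310 px [202. 207.] crest x@y0 -0.1393 slope -0.061 xm -0.1407 y [-0.0355  0.0808] crest z 0.0402 HSV [ 17. 125. 201.]
t 8.65 tcp cradle -0.1753 -0.001 -0.0433 F [0.1 0.5 0.2]
```

```bash
python3 -m crank '[[[6,0,0],0,0],[[12,0,0],0,0],[[18,0,0],0,0],[[24,0,-1],0,0],[[30,0,-2],0,0],[[36,0,-4],0,0],[[42,0,-5.5],0,0],[[48,0,-7],0,0],[[54,0,-8.5],0,0],[[60,0,-10],0,0]]'; python3 look.py side wrist
```

```text
time: 9.65
eef_pos: [0.5592, 0.0205, -0.0329]
tcp_rot: [0.729, 0.685, 0.0, 0.0]
contact_force: [-0.8, -2.1, 1.4]
opening: 1.004
finger_force: 0.9
side area 1008 px [283. 237.] crest x@y0 -0.0818 slope 0.008 xm -0.0818 y [-0.074   0.0839] crest z 0.0444 HSV [ 16. 134. 171.]
t 9.7 tcp cradle -0.1148 -0.0016 -0.0328 F [0.  0.1 0.5]
wrist area 52299 px [258. 211.] crest x@y0 -0.0833 slope 0.006 xm -0.0833 y [-0.0737  0.0818] crest z 0.0461 HSV [ 17. 124. 202.]
t 9.75 tcp cradle -0.1151 -0.0015 -0.0331 F [ 0.3 -0.6 -0.6]
```

```bash
python3 -m crank '[[[6,0,-1.5],0,0],[[12,0,-3],0,0],[[18,0,-4.5],0,0],[[24,0,-6],0,0],[[30,0,-7.5],0,0],[[36,0,-9],0,0],[[42,0,-10.5],0,0],[[48,0,-12],0,0],[[53,0,-13.5],0,0],[[57,0,-14.5],0,0]]'; python3 look.py side wrist
```

```text
time: 10.75
eef_pos: [0.5625, 0.0776, -0.0186]
tcp_rot: [0.729, 0.685, 0.0, 0.0]
contact_force: [-0.1, -2.5, 0.5]
opening: 0.999
finger_force: 0.9
side area 1198 px [275. 251.] crest x@y0 -0.0254 slope 0.005 xm -0.0254 y [-0.0741  0.084 ] crest z 0.0586 HSV [ 16.  135.  169.5]
t 10.8 tcp cradle -0.058 -0.0018 -0.0185 F [-0.5 -0.1 -0.1]
wrist area 48535 px [259. 211.] crest x@y0 -0.0272 slope 0.006 xm -0.0272 y [-0.0741  0.0815] crest z 0.0597 HSV [ 17. 123. 210.]
t 10.85 tcp cradle -0.0582 -0.0016 -0.0187 F [ 0.7  0.7 -0.9]
```

```bash
python3 -m crank '[[[3,0,-1],0,0],[[6,0,-1],0,0],[[9,0,-1],0,0],[[12,0,-1],0,0],[[14,0,-1],0,0],[[16,0,-1],0,0],[[16,0,-1],0,0],[[16,0,-1],0,0],[[16,0,-1],0,0]]'; python3 look.py side wrist
```

```text
time: 11.75
eef_pos: [0.5634, 0.0931, -0.0178]
tcp_rot: [0.729, 0.685, -0.0, -0.0]
contact_force: [0.5, -0.7, 0.1]
opening: 1.001
finger_force: 0.0
side area 975 px [270. 261.] crest x@y0 0.0041 slope 0.005 xm 0.0042 y [-0.0741  0.0832] crest z 0.0514 HSV [ 16. 135. 192.]
t 11.8 tcp cradle -0.0431 -0.0018 -0.0178 F [ 0.8 -0.  -0.6]
wrist area 48029 px [259. 171.] crest x@y0 0.0012 slope 0.007 xm 0.0013 y [-0.0741  0.0814] crest z 0.0525 HSV [ 18. 121. 225.]
wrist area 216 px [159. 290.] crest x@y0 -0.1081 slope 1.322 xm -0.0535 y [0.0403 0.0542] crest z 0.0567 HSV [ 14. 127.  31.]
wrist area 162 px [387. 297.] crest x@y0 0.0802 slope 3.031 xm -0.0553 y [-0.0506 -0.0442] crest z 0.0577 HSV [ 13. 137.  64.]
t 11.85 tcp cradle -0.0431 -0.0018 -0.0178 F [-0.9 -0.6 -0.8]
```

The blank is seated (crest 0.052 m, parallel) and lies about 34 mm short of home. I raise the hand, shut the fingers and move past its open end.

```bash
python3 -m crank '[[[-10,0,-40],0,255],[[-5,0,-80],0,255],[[10,-35,-80],0,255],[[30,-75,-80],0,255],[[45,-115,-80],0,255],[[45,-122,-80],0,255],[[45,-122,-80],0,255],[[45,-122,-80],0,255]]'; python3 - <<'E'
from h import *
s=get_state(); M=R.from_quat(s["tcp_rot"]).as_matrix()
to(CO+.002*EX+.120*EY+[0,0,-.016])
for n in ("side","wrist"):
    c=read_camera(n); P=cloud(c); T=(P-s["eef_pos"])@M
    k=(c["range_z"]>0)&(abs(T[...,0])<.014)&(abs(T[...,1])<.03)&(P[...,2]<.17)&(P[...,2]>.06)&(c["frame"].max(2)<110)
    q=P[k]; t=T[k]; o=np.argsort(q[:,2]); print(n,k.sum(),"lowest z",q[o[:10],2].round(4),"y ext near tip",np.percentile(t[t[:,2]>-.06][:,1],[2,98]).round(4),"x",np.percentile(t[t[:,2]>-.06][:,0],[2,98]).round(4))
print(s["eef_pos"],s["opening"])
E
python3 look.py wrist
```

```text
time: 12.65
eef_pos: [0.4458, 0.1453, 0.0629]
tcp_rot: [0.729, 0.685, 0.001, 0.001]
contact_force: [1.1, -1.4, -1.2]
opening: -0.002
finger_force: 0.0
tool shift mm [-0.5 -1.6 78.9] yaw -0.3 eef [0.4458 0.1453 0.0629]
side 362 lowest z [0.1045 0.1067 0.1071 0.1074 0.1084 0.1085 0.1088 0.1089 0.11   0.11  ] y ext near tip [-0.0116  0.013 ] x [0.0057 0.0134]
wrist 11570 lowest z [0.1077 0.1078 0.1079 0.108  0.108  0.1081 0.1082 0.1082 0.1083 0.1083] y ext near tip [-0.012   0.0135] x [0.0051 0.0101]
[0.44582458 0.14530287 0.06291393] -0.001980661754702115
wrist area 13511 px [444. 222.] crest x@y0 0.0013 slope 0.011 xm 0.0015 y [-0.0504  0.084 ] crest z 0.0524 HSV [ 17. 123. 216.]
t 12.8 tcp cradle 0.0022 0.1183 0.0626 F [ 0.  -0.7 -0.2]
```

```bash
python3 -m crank '[[[0,0,40],0,255],[[0,0,70],0,255],[[0,0,82],0,255],[[0,0,82],0,255]]'; python3 look.py wrist
```

```text
time: 13.2
eef_pos: [0.4432, 0.145, -0.0216]
tcp_rot: [0.729, 0.685, -0.002, -0.001]
contact_force: [-0.4, -0.2, 0.8]
opening: -0.003
finger_force: 0.0
wrist area 16417 px [469. 283.] crest x@y0 -0.0018 slope 0.094 xm 0.0028 y [0.0178 0.084 ] crest z 0.0524 HSV [ 17. 123. 218.]
t 13.25 tcp cradle 0.0024 0.1196 -0.02 F [ 0.  -0.6  0.6]
```

```bash
python3 -m crank '[[[0,8,0],0,255],[[0,14,0],0,255],[[0,18,0],0,255],[[0,22,0],0,255],[[0,26,0],0,255],[[0,30,0],0,255],[[0,34,0],0,255],[[0,38,0],0,255],[[0,42,0],0,255],[[0,45,0],0,255]]'; python3 look.py side
```

```text
time: 14.25
eef_pos: [0.4897, 0.1427, -0.0199]
tcp_rot: [0.729, 0.685, 0.0, 0.0]
contact_force: [-2.8, 0.3, -0.3]
opening: -0.001
finger_force: 0.6
side area 903 px [259. 257.] crest x@y0 0.0053 slope 0.030 xm 0.0046 y [-0.0977  0.0601] crest z 0.0516 HSV [ 16. 134. 191.]
t 14.3 tcp cradle 0.0023 0.0739 -0.0197 F [-0.5 -0.3 -0. ]
```

```bash
python3 -m crank '[[[0,2,0],0,255],[[0,4,0],0,255],[[0,6,0],0,255],[[0,7,0],0,255],[[0,8,0],0,255],[[0,8,0],0,255]]'; python3 look.py side
```

```text
time: 14.9
eef_pos: [0.4976, 0.1423, -0.0198]
tcp_rot: [0.729, 0.685, 0.0, 0.0]
contact_force: [-0.2, -0.4, -0.3]
opening: -0.005
finger_force: 0.2
side area 894 px [256. 256.] crest x@y0 0.0055 slope 0.029 xm 0.0045 y [-0.1058  0.0521] crest z 0.0515 HSV [ 16.  133.5 191. ]
t 14.95 tcp cradle 0.0023 0.0667 -0.0198 F [-0.2  0.4 -0.2]
```

```bash
python3 -m crank '[[[0,1,0],0,255],[[0,2,0],0,255],[[0,2,0],0,255]]'
```

```text
time: 15.25
eef_pos: [0.4996, 0.1421, -0.0197]
tcp_rot: [0.729, 0.685, 0.0, 0.0]
contact_force: [-1.0, -0.1, -0.2]
opening: 0.004
finger_force: 0.3
```

```bash
python3 -m crank '[[[0,1,0],0,255],[[0,2,0],0,255],[[0,2,0],0,255]]'; python3 -m crank '[[[0,1,0],0,255],[[0,1.5,0],0,255],[[0,1.5,0],0,255]]'; python3 look.py side
```

```text
time: 15.55
eef_pos: [0.5016, 0.142, -0.0198]
tcp_rot: [0.729, 0.685, 0.0, 0.0]
contact_force: [-0.9, -0.5, 0.5]
opening: -0.001
finger_force: 0.2
time: 15.85
eef_pos: [0.503, 0.1419, -0.0198]
tcp_rot: [0.729, 0.685, 0.0, 0.0]
contact_force: [-0.3, -0.4, 0.5]
opening: 0.003
finger_force: 0.4
side area 863 px [254. 256.] crest x@y0 0.0055 slope 0.032 xm 0.0044 y [-0.1062  0.0466] crest z 0.0514 HSV [ 16. 133. 192.]
t 15.9 tcp cradle 0.0023 0.0612 -0.0197 F [-0.6 -0.2  0.7]
```

```bash
for i in 1 ; do python3 -m crank '[[[0,1,0],0,255],[[0,1.5,0],0,255],[[0,1.5,0],0,255]]' | grep -E "eef|contact|finger"; done; python3 -m crank '[[[0,1,0],0,255],[[0,1.5,0],0,255],[[0,1.5,0],0,255]]' | grep -E "eef|contact|finger"
```

```text
eef_pos: [0.5034, 0.1419, -0.0199]
contact_force: [-4.2, 0.5, 2.2]
finger_force: 2.2
eef_pos: [0.5032, 0.1418, -0.0203]
contact_force: [-7.3, 0.5, 4.2]
finger_force: 4.1
```

The tool stalled at x=0.503 while the force rose to 7 N, so the blank is against the stop. I back off, rise, and check.

```bash
python3 -m crank '[[[0,-4,0],0,255],[[0,-10,0],0,255],[[0,-25,0],0,255],[[0,-30,-40],0,255],[[0,-30,-90],0,255],[[0,-30,-120],0,255],[[-45,-30,-130],0,255],[[-90,-30,-130],0,255],[[-120,-30,-130],0,255],[[-120,-30,-130],0,255]]'; python3 look.py side top; python3 - <<'E'
from h import *
c=read_camera("top"); d=read_camera("side")
cv2.imwrite("pics/fin.png",np.hstack([cv2.resize(c["frame"][150:260,190:290],(400,440),interpolation=cv2.INTER_CUBIC),cv2.resize(d["frame"][210:320,190:340],(400,293),interpolation=cv2.INTER_CUBIC)[:440].copy() if 0 else cv2.copyMakeBorder(cv2.resize(d["frame"][210:320,190:340],(400,293),interpolation=cv2.INTER_CUBIC),0,147,0,0,0)]))
E
```

```text
time: 17.5
eef_pos: [0.4691, 0.0209, 0.1109]
tcp_rot: [0.73, 0.683, 0.001, 0.002]
contact_force: [1.1, 0.9, -0.2]
opening: -0.004
finger_force: 0.0
side area 931 px [256. 256.] crest x@y0 0.0038 slope 0.008 xm 0.0036 y [-0.106   0.0464] crest z 0.0517 HSV [ 16. 134. 180.]
t 17.55 tcp cradle -0.1189 0.0885 0.1107 F [-0.7  0.4 -0.1]
top area 700 px [229. 200.] crest x@y0 -0.0000 slope -0.003 xm 0.0001 y [-0.1057  0.0486] crest z 0.0546 HSV [ 15. 121. 142.]
t 17.6 tcp cradle -0.1179 0.0887 0.1105 F [-0.   0.9 -0.2]
```

View pics/fin.png

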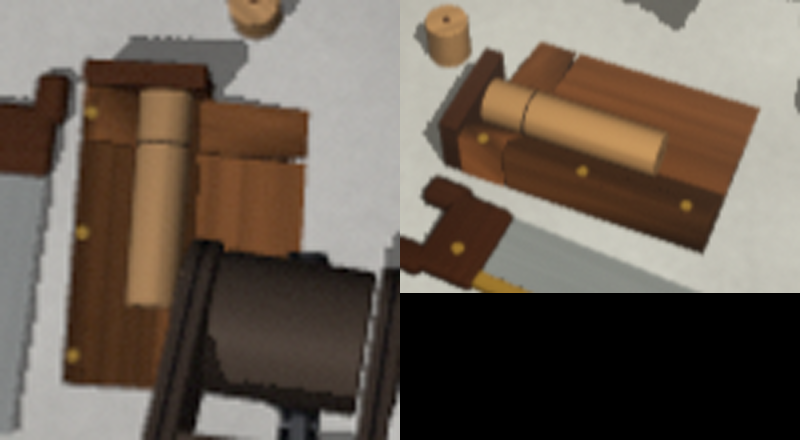

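The blank lies in the groove against the stop. The ring, at (162,143) in the left crop, is in line with the saw slot, and the hand is clear.

```bash
python3 -c "
from plant import ctrl
print(ctrl.sign_off())"
```

```text
the job is handed in; nothing more can be done
None
```

The job is handed in at about 17.6 s: the blank was rolled up the ramp into the groove and pushed against the stop (force rose to 7 N). The last pictures show its ring in line with the saw slot and the hand clear; the sign-off gave no verdict.

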